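# Mix the glaze and lay out the decorating tray

## Robot

A 6-joint arm with a two-finger parallel gripper is mounted at the origin on the work surface. World frame = base frame: x ahead of the robot, y to its left, z up, the work surface at z = 0. Lengths are in m, angles in degrees, forces in N, time in s.
With the tool pointing down it reaches from about 0.325 to 0.85 m from the base axis. Payload 15.5 kg.
Tool frame: the origin (TCP) lies at the very end of the fingers, on their centre line; the grasp point (between the pads) lies arm.grip_depth behind it (arm.grip_depth is the distance from the TCP to the grasp point, in m); z points along the fingers, y is the line along which they close (so a half turn about z gives the same grasp; the last joint's range is limited). The gripper opens to 91 mm and grips with 3 to 60 N. Pads are 32 mm wide; open, the fingers measure 118 mm over their backs; the gripper's body (76 mm by 178 mm) begins 60 mm behind the grasp point.
Start: joints at [63.226, 28.281, 77.091, -0, 74.628, -5.472], TCP at [0.227, 0.582, 0.214] pointing down, gripper open.
Joint ranges: [-166.48, 166.48], [-47.26, 123.95], [12.59, 153.08], [-70.14, 250.14], [6.76, 159.57], [-176.63, 176.63]. Speed limits (degrees/s): [108.29, 108.29, 147.25, 172.46, 172.46, 172.46].

## Interface

Orientations are given as a 3x3 rotation matrix whose columns are the frame's x, y, z axes.
In Python, from rig import arm gives the robot as it stands. Calls block until the motion is done:
- arm.move_to(position, orientation): joint-space move of the TCP to a pose.
- arm.move_l(position, orientation=None, feed=0.15): straight line of the TCP; orientation=None keeps the orientation; feed is the mean speed in m/s.
- arm.move_joints(angles): joint-space move.
- arm.grip(opening): finger opening in m; the grip force is fixed at half the most; returns when the fingers have stopped.
- arm.sleep(seconds).
- arm.solve_ik(position, orientation): joint angles nearest the present ones, or None.
- arm.snapshot(name): name is "scene" or "top" or "wrist"; returns the picture (400x640x3 uint8, red, green, blue); there is no depth.
- arm.get_calibration(name): a dict with "intrinsics" (3x3 intrinsics, pixels), "cam_to_world" (4x4, takes a point from camera to world coordinates). Camera axes: x right, y down, z forward; pixel columns grow to the right and rows downward; lengths in m; the calibration is good to about 2 mm. A picture is of the moment at which its call begins: read the wrist's pose just before it. get_calibration takes no time and is no camera call; for the wrist camera it gives the pose at the moment of the call.
A pose or a line that the arm cannot do raises arm.Unreachable and nothing moves.
- arm.sign_off(): hands the job in; it is judged then, once.
Readings, each from a call of its own:
- arm.current_t(): time.
- arm.current_joint_positions(): joint angles.
- arm.current_dq(): joint speeds.
- arm.current_tau(): joint torques, N m.
- arm.current_ee_pos(): TCP position.
- arm.current_tool_rot(): TCP orientation.
- arm.current_force(): force on the tool from outside, world axes, zero at the start.
- arm.current_torque(): the same for the moment, N m.
- arm.current_width(): finger opening in m.
- arm.current_grasp_force(): force on a finger pad.
Only numpy, scipy, OpenCV 4.12 (cv2) and the standard library are available. Lean on these libraries where they do the work, as an engineer would, in place of code of your own. Each camera call takes 0.05 s, during which the arm holds its last target. There are 200 camera calls.

## Task

Get the potter's decorating tray ready: hold the tall glaze bottle upright on the middle of the mixer's sprung rubber pad and press until the pad is fully down on its stop, keep it firmly there (a push of about 15 N) for a good second without ramming it, then stand the bottle in the tray's open bay. Also lay the flat brush in the tray's empty long compartment with its bristles pointing away from the bottle bay. Leave the short jar, the cup and the spatula where they are, and let go of everything.

Things in the scene. Friction and masses are not known exactly. Their poses are not given: they have to be found in the camera images.
- bottle: closed white plastic glaze bottle, the tall one, standing loose on the table: straight round body 54 mm in diameter up to 92 mm, above it a short shoulder and a white cap 36 mm in diameter, 115 mm high in all; 0.17 to 0.35 kg. Origin at the centre of its underside, z up along its axis. It and the short jar may stand in each other's place.
- mixer: grey bench mixer fixed to the table: box 130 x 120 mm, top face 85 mm above the table, with the round rubber pad above the middle of the top. Origin at the centre of its underside, z up.
- pad: the mixer's round flat black rubber pad, 70 mm in diameter, 9 mm thick, on a vertical spring (3 N to start it, then 0.25 N per mm). An unseen stop ends its travel after 4 to 16 mm, different every time: the spring alone never gives over 7.5 N, so a steady push above 11 N means fully down. More than 40 N damages it. It springs back up. Origin at the centre of its underside, z up.
- pad_top (a point): centre of the pad's upper face, 112 mm above the table when the pad is up; moves down with the pad.
- tray: low wooden tray fixed to the table, 277 x 100 mm: floor 5 mm thick, all walls 4 mm thick, tops 12 mm above the table. At its -x end one open bay, 75 (x) by 92 mm (y) inside; the rest is split along x into two long compartments, 190 (x) by 44 mm (y) inside: the +y one empty, the -y one holding the spatula. Origin at the centre of its underside, x along it away from the bay, z up.
- bay (a point): centre of the bay's inner floor, 5 mm above the table, axes as the tray's.
- slot (a point): centre of the inner floor of the empty long compartment (the +y one), 5 mm above the table, axes as the tray's.
- brush: flat glaze brush lying loose on the table, 150 mm long: pale wooden handle 16 mm wide and 14 mm thick from x = -75 to +20 mm, steel ferrule 28 mm wide and 14 mm thick to +40 mm, dark stiff bristle block 28 mm wide and 12 mm thick to +75 mm; 45 g. Origin at the middle of its length on its underside; x along it towards the bristles, z up.
- brush_grip (a point): point on the brush handle near its centre of mass, 5 mm towards the handle's end from the origin and 10 mm above the underside; axes as the brush's; the handle is 16 mm wide along y here.
- brush_tip (a point): middle of the bristles' end, 75 mm from the origin.
- jar: bystander: short wide white jar, 70 mm in diameter, 48 mm high, standing loose on the table. Origin at the centre of its underside.
- cup: bystander: open buff clay cup, 80 mm in diameter, 75 mm high, standing loose on the table beyond the brush. Origin at the centre of its underside.
- spatula: bystander: steel spatula with black handle, 150 mm long, 10 mm high, lying loose in the tray's -y long compartment. Origin on its underside, x towards the blade.
Mind the look-alikes: they are no part of the job. What is shaped like the bottle but blue or green is not meant.

How it is judged (in metres and radians):
On the way:
1. the bottle, upright (within 0.12 rad) and centred on the pad within 12 mm, presses it fully down with more than 11 N for 0.8 s (contact force between bottle and pad above 11 N and angle between bottle's own z axis and vertical below 0.12 rad and horizontal distance between bottle and pad_top below 0.012 m), for 0.8 s.
At the end, for the whole second after the job is handed in: bottle upright (0.08 rad) on the bay's floor, within 22 mm of its centre; brush flat (0.12 rad) on the floor of the empty long compartment, within 26 mm along and 11 mm across of its centre, in line within 0.2 rad, bristles away from the bay; heights within 4 mm; both slower than 20 mm/s (horizontal distance between bottle and bay below 0.022 m and z of bottle in the frame of bay between -0.004 and 0.004 m and angle between bottle's own z axis and vertical below 0.08 rad and linear speed of each of bottle, brush below 0.02 m/s and x of brush in the frame of slot between -0.026 and 0.026 m and y of brush in the frame of slot between -0.011 and 0.011 m and z of brush in the frame of slot between -0.004 and 0.004 m and angle between brush's own z axis and vertical below 0.12 rad and angle between the x axis of brush and the x axis of tray, either way round below 0.2 rad and x of brush_tip in the frame of slot above 0.04 m); the robot touches nothing.
It fails at once if the bottle is rammed onto the pad with more than 40 N (contact force between bottle and pad above 40 N).
It fails at once if the jar is pushed more than 25 mm from its place or tipped (distance of jar from where it was at the start of the episode above 0.025 m or angle between jar's own z axis and vertical above 0.5 rad).
It fails at once if the cup is pushed more than 25 mm from its place or tipped (distance of cup from where it was at the start of the episode above 0.025 m or angle between cup's own z axis and vertical above 0.5 rad).
It fails at once if the spatula is pushed more than 25 mm from its place or tipped (distance of spatula from where it was at the start of the episode above 0.025 m or angle between spatula's own z axis and vertical above 0.5 rad).
It also fails if it takes over 61 s, if anything falls off the work surface, if the arm or the gripper's body presses on something with over 40 N, if the wrist force passes 120 N, or if a joint passes its speed limit or range.

## Working session

There is one attempt and no reset: what is moved stays moved. The work goes in short steps, each a Python script; the robot and the scene stay as the last script left them, time stands still between calls to the robot, and variables do not carry over. Pictures are saved under pics/ and viewed, at most 10 in all, crops included, and the job is handed in when it is done.

```bash
mkdir -p pics; ls; python3 - <<'E'
from rig import arm
import cv2,numpy as np
for n in("scene","top"):
    cv2.imwrite(f"pics/{n}0.png",arm.snapshot(n)[:,:,::-1])
    c=arm.get_calibration(n);print(n,np.round(c["intrinsics"],1).tolist(),np.round(c["cam_to_world"],3).tolist())
print(arm.grip_depth,arm.current_t(),arm.current_force(),np.round(arm.current_tool_rot(),3).tolist())
E
```

```text
pics
scene [[444.6, 0.0, 318.1], [0.0, 444.6, 197.2], [0.0, 0.0, 1.0]] [[0.393, 0.617, -0.682, 1.294], [0.919, -0.247, 0.306, -0.34], [0.021, -0.747, -0.665, 0.819], [0.0, 0.0, 0.0, 1.0]]
top [[451.4, 0.0, 322.0], [0.0, 451.4, 198.6], [0.0, 0.0, 1.0]] [[-0.013, -0.997, 0.072, 0.494], [-1.0, 0.013, 0.004, -0.007], [-0.005, -0.072, -0.997, 1.26], [0.0, 0.0, 0.0, 1.0]]
0.0188 0.1 [-1.17554676 -0.02237499 -0.66581449] [[-0.932, 0.363, -0.0], [0.363, 0.932, -0.001], [0.0, -0.001, -1.0]]
```

View pics/scene0.png

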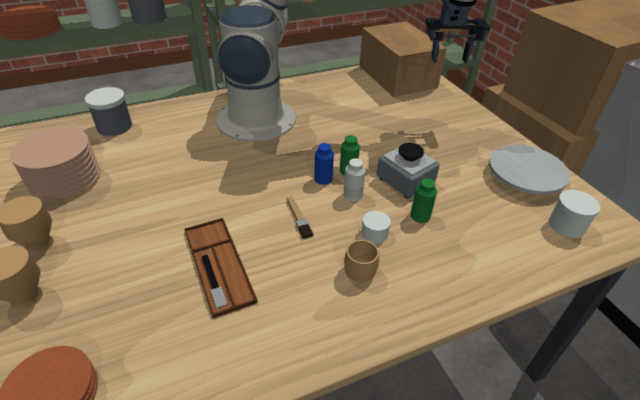

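View pics/top0.png

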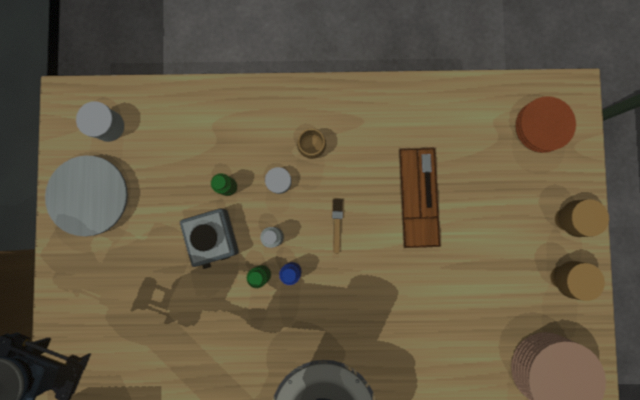

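Look-alikes, as (scene / top) pixels:
- Blue bottle: (324,165) / (290,272)
- Green bottles: (350,155) / (258,276) and (424,201) / (223,184)
- White tall bottle with cap: (354,180) / (271,237)
- Short white jar: (376,227) / (278,180)
- Big white pot: (574,214) / (97,120)

The white tall one with the narrow cap fits the description. I'll confirm it in enlarged crops.

```bash
python3 - <<'E'
import cv2
def crop(n,x,y,w,h,s,o):
    im=cv2.imread(f"pics/{n}0.png")[y:y+h,x:x+w]
    im=cv2.resize(im,None,fx=s,fy=s,interpolation=cv2.INTER_CUBIC)
    im=cv2.convertScaleAbs(im,alpha=1.4)
    for k in range(0,w,20):cv2.line(im,(k*s,0),(k*s,6),(0,0,255),1);cv2.putText(im,str(x+k),(k*s,16),0,.35,(0,0,255))
    for k in range(0,h,20):cv2.line(im,(0,k*s),(6,k*s),(0,0,255),1);cv2.putText(im,str(y+k),(8,k*s+4),0,.35,(0,0,255))
    cv2.imwrite(o,im)
crop("top",180,140,266,120,3,"pics/t1.png")
crop("scene",180,130,266,195,3,"pics/s1.png")
E
```

```text
(no output)
```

View pics/t1.png

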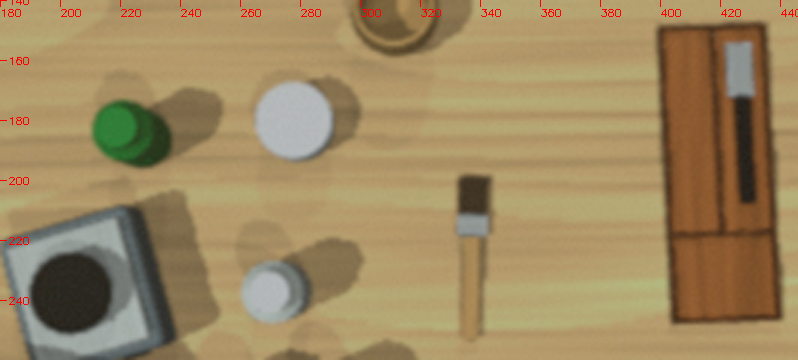

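View pics/s1.png

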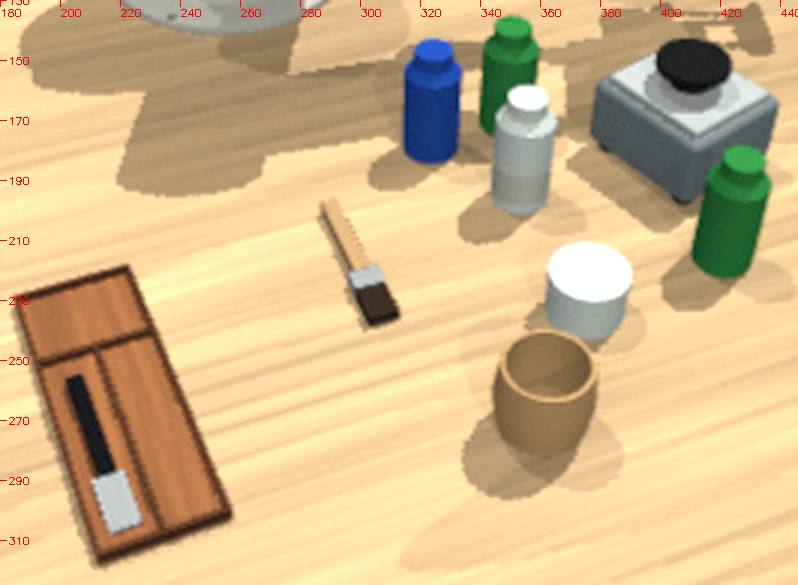

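The crops confirm it. The white tall bottle has its cap at top (269,237) / scene (356,162), and the short white jar is at top (278,180). The brush bristles point away from the robot. The tray's bay is at the robot end, and the empty compartment is on the +y (left) side. Next I'll triangulate.

```bash
cat > h.py <<'E'
from rig import arm
import numpy as np
def ray(cal,p):
    T=cal["cam_to_world"];d=T[:3,:3]@np.linalg.solve(cal["intrinsics"],[*p,1.]);return T[:3,3],d/np.linalg.norm(d)
def tri(obs):
    A=np.zeros((3,3));b=np.zeros(3)
    for c,p in obs:
        o,d=ray(c,p);M=np.eye(3)-np.outer(d,d);A+=M;b+=M@o
    return np.linalg.solve(A,b)
def at_z(c,p,z):
    o,d=ray(c,p);return o+d*(z-o[2])/d[2]
def down(yaw):  # tool y axis (closing line) at yaw degrees in world, z down
    a=np.radians(yaw);y=np.array([np.cos(a),np.sin(a),0]);z=np.array([0,0,-1.]);return np.column_stack([np.cross(y,z),y,z])
E
python3 - <<'E'
from h import *
S=arm.get_calibration("scene");T=arm.get_calibration("top")
P=dict(cap=((269.3,237),(356,162.3),.115),pad=((203.7,237.7),(411,150.7),.112),tTL=((399.3,149.3),(257,301.7),.012),tTR=((434.7,148),(213.3,317.3),.012),tBL=((404,247.3),(222.3,219),.012),tBR=((440,246),(185.7,230),.012),btip=((338.3,199),(308,235.3),.012),bend=((337,253),(289.7,198),.014),jar=((278,180.3),(376.3,220.3),.048),cup=((312,143),(362.7,252.7),.075),grn1=((258-1,275),(350,141),.115),blue=((289,271),(324.5,148),.115),grn2=((220.5,182.5),(427.5,184),.115))
for k,(t,s,z) in P.items(): print(k,np.round(tri([(T,t),(S,s)]),4),np.round(at_z(T,t,z)[:2],4),np.round(at_z(S,s,z)[:2],4))
E
```

```text
cap [0.4811 0.1322 0.1136] [0.4812 0.1323] [0.4827 0.131 ]
pad [0.4817 0.301  0.1068] [0.4816 0.2992] [0.4878 0.2968]
tTL [ 0.7214 -0.2214  0.0013] [ 0.7194 -0.2195] [ 0.7289 -0.2229]
tTR [ 0.7239 -0.3194  0.002 ] [ 0.7217 -0.3184] [ 0.7315 -0.3184]
tBL [ 0.4465 -0.2278  0.0056] [ 0.4471 -0.2256] [ 0.4527 -0.2297]
tBR [ 0.4495 -0.3248  0.0054] [ 0.4494 -0.3245] [ 0.4571 -0.3236]
btip [ 0.5834 -0.0463  0.0067] [ 0.5826 -0.0471] [ 0.5884 -0.0472]
bend [ 0.4341 -0.04    0.0061] [ 0.434  -0.0412] [ 0.4431 -0.0415]
jar [0.6334 0.1169 0.0451] [0.6328 0.1162] [0.6361 0.1156]
cup [0.7308 0.0245 0.0665] [0.7282 0.0225] [0.7378 0.0222]
grn1 [0.3856 0.1629 0.1122] [0.3864 0.1636] [0.3889 0.1597]
blue [0.3947 0.0814 0.1154] [0.3954 0.0831] [0.3935 0.08  ]
grn2 [0.6229 0.2588 0.1102] [0.6215 0.2563] [0.6278 0.2565]
```

```bash
python3 - <<'E'
from h import *
import cv2
ims=[]
for i,p in enumerate([(.40,.28,.33),(.40,.17,.33)]):
    arm.move_to(p,down(90)); arm.sleep(.2)
    c=arm.get_calibration("wrist");im=arm.snapshot("wrist");np.savez(f"w{i}.npz",im=im,**c);ims.append(im[:,:,::-1])
    print(arm.current_t(),np.round(c["cam_to_world"],3).tolist(),np.round(c["intrinsics"],0).tolist(),np.round(arm.current_force(),2))
    for n,q in dict(pad=(.482,.3,.112),cap=(.481,.132,.115)).items():
        T=c["cam_to_world"];v=T[:3,:3].T@(np.array(q)-T[:3,3]);v=c["intrinsics"]@v;print(n,v[:2]/v[2])
cv2.imwrite("pics/w01.png",cv2.resize(np.hstack(ims),(800,250),interpolation=cv2.INTER_AREA))
E
```

```text
1.725 [[-0.001, 0.97, 0.243, 0.33], [1.0, 0.001, 0.0, 0.28], [-0.0, 0.243, -0.97, 0.501], [0.0, 0.0, 0.0, 1.0]] [[336.0, 0.0, 322.0], [0.0, 336.0, 194.0], [0.0, 0.0, 1.0]] [-0.64  0.3   0.56]
pad [338.09880533 236.57131523]
cap [200.87793975 236.58430418]
2.4917 [[-0.001, 0.97, 0.244, 0.331], [1.0, 0.001, 0.0, 0.17], [0.0, 0.244, -0.97, 0.501], [0.0, 0.0, 0.0, 1.0]] [[336.0, 0.0, 322.0], [0.0, 336.0, 194.0], [0.0, 0.0, 1.0]] [-0.29 -0.29 -0.07]
pad [427.02224858 236.26751665]
cap [290.55964282 236.25034537]
```

View pics/w01.png

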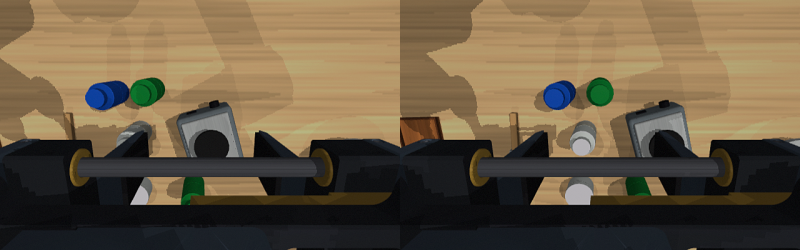

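The wrist camera sees only the side nearer the robot, and the gripper hides the rest. So I'll move further out in x and take pairs of views for the mixer/bottle and for the tray/brush.

```bash
python3 - <<'E'
from h import *
import cv2
ims=[]
for i,p in enumerate([(.56,.30,.32),(.56,.17,.32),(.56,-.1,.32),(.74,-.22,.36)]):
    try: arm.move_to(p,down(90))
    except arm.Unreachable: print("unreach",p);continue
    arm.sleep(.2)
    c=arm.get_calibration("wrist");im=arm.snapshot("wrist");np.savez(f"v{i}.npz",im=im,**c)
    im=cv2.convertScaleAbs(im[:240,:,::-1],alpha=1.3)
    for k in range(0,640,40):cv2.putText(im,str(k),(k,10),0,.35,(0,0,255));cv2.line(im,(k,0),(k,4),(0,0,255))
    for k in range(0,240,40):cv2.putText(im,str(k),(0,k+4),0,.35,(0,0,255))
    ims.append(im)
print(arm.current_t())
a=np.vstack([ims[0][:,120:520],ims[2][:,120:520]]);b=np.vstack([ims[1][:,120:520],ims[3][:,120:520]])
cv2.imwrite("pics/v.png",np.hstack([a,b]))
E
```

```text
6.85
```

View pics/v.png

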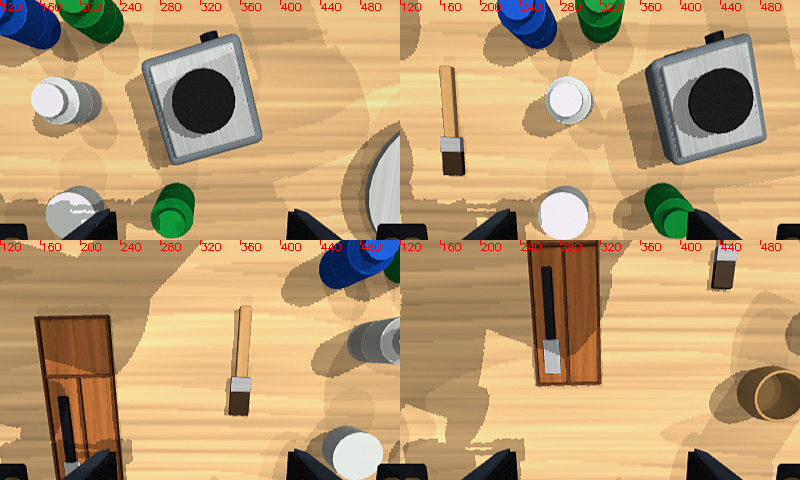

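Wrist views show:
- **Pad:** (323,100) in v0 and (441,101) in v1.
- **Bottle cap:** (167,98) in v0 and (286,100) in v1.
- **Tray, bay end:** (155,76) and (229,76) in v2.
- **Tray, far end:** (256,144) and (321,143) in v3.
- **Brush:** handle end (167,66) in v1 and (364,66) in v2; bristle end (173,174) in v1 and (358,175) in v2.

```bash
python3 - <<'E'
from h import *
V=[dict(np.load(f"v{i}.npz")) for i in range(4)];T=arm.get_calibration("top")
def show(n,z,*ob): print(n,np.round(tri(ob),4),*[np.round(at_z(c,p,z)[:2],4) for c,p in ob])
show("pad",.112,(V[0],(323,100)),(V[1],(441,101)))
show("cap",.115,(V[0],(167,98)),(V[1],(286,100)))
show("bend",.014,(V[1],(167,66)),(V[2],(364,66)))
show("btip",.012,(V[1],(173,174)),(V[2],(358,175)))
show("tBR",.012,(V[2],(155,76)),(T,(440,246)))
show("tBL",.012,(V[2],(229,76)),(T,(404,247.3)))
show("tTR",.012,(V[3],(256,144)),(T,(434.7,148)))
show("tTL",.012,(V[3],(321,143)),(T,(399.3,149.3)))
E
```

```text
pad [0.4807 0.3    0.1114] [0.4801 0.3   ] [0.4813 0.2997]
cap [0.4793 0.1314 0.1147] [0.478  0.1316] [0.4806 0.1314]
bend [ 0.4329 -0.0418  0.0024] [ 0.4343 -0.0368] [ 0.4342 -0.0432]
btip [ 0.5825 -0.0466  0.0094] [ 0.5813 -0.0453] [ 0.5828 -0.0469]
tBR [ 0.4486 -0.3231  0.0168] [ 0.4472 -0.325 ] [ 0.4494 -0.3245]
tBL [ 0.4468 -0.2262  0.0079] [ 0.447 -0.225] [ 0.4471 -0.2256]
tTR [ 0.7237 -0.3229 -0.0022] [ 0.7217 -0.3211] [ 0.7217 -0.3184]
tTL [ 0.721  -0.2211  0.0031] [ 0.7201 -0.2211] [ 0.7194 -0.2195]
```

```bash
python3 - <<'E'
from h import *
R=down(90);B=(.480,.1315);P=(.4807,.300)
arm.move_to((*B,.25),R)
arm.move_l((*B,.13),feed=.25);arm.move_l((*B,.05),feed=.1)
arm.grip(.045);print("w",arm.current_width(),arm.current_grasp_force())
arm.sleep(.2);arm.move_l((*B,.08),feed=.08);arm.move_l((*B,.24),feed=.2)
arm.move_l((*P,.24),feed=.25);arm.move_l((*P,.185),feed=.1);arm.sleep(.4)
F=np.mean([(arm.sleep(.02),arm.current_force())[1] for _ in range(10)],0)
print(arm.current_t(),np.round(F,2),arm.current_width(),arm.current_ee_pos(),np.round(arm.current_torque(),2))
import cv2
im=arm.snapshot("scene")[:,:,::-1]
cv2.imwrite("pics/hold.png",cv2.resize(im[60:210,310:480],None,fx=3,fy=3,interpolation=2))
E
```

```text
w 0.05324587529375709 29.991465210914612
14.5083 [ 0.05  0.01 -3.33] 0.05368948666015831 [0.48071506 0.30002197 0.18502375] [0.01 0.06 0.01]
```

View pics/hold.png

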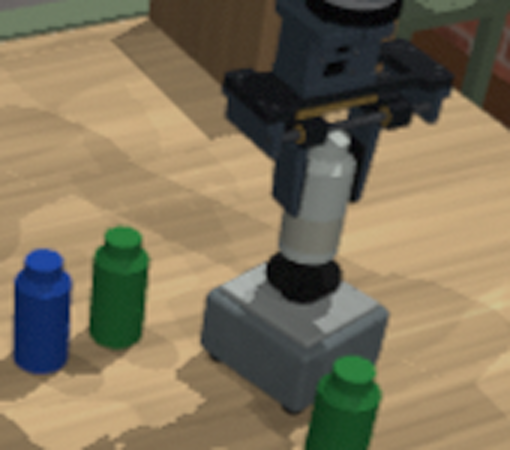

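The white bottle is held upright just above the pad, and it weighs about 3.3 N. Next is the press under force feedback.

```bash
python3 - <<'E'
from h import *
P=(.4807,.300);F0=-3.33
def f(n=4): 
    return np.mean([(arm.sleep(.01),arm.current_force()[2])[1] for _ in range(n)])-F0
arm.move_l((*P,.166),feed=.05)
z=.166;log=[]
while z>.140:
    z-=.0005;arm.move_l((*P,z),feed=.01);v=f();log.append((round(z,4),round(v,1)))
    if v>9:break
for _ in range(30):
    if v>14:break
    z-=.00015;arm.move_l((*P,z),feed=.005);v=f(6);log.append((round(z,5),round(v,1)))
t0=arm.current_t();h=[]
while arm.current_t()-t0<1.7:
    v=f(5);h.append(round(v,1))
    if v<13: z-=.0002;arm.move_l((*P,z),feed=.005)
    elif v>20: z+=.0002;arm.move_l((*P,z),feed=.005)
print(log,"\nhold",h,t0,arm.current_t(),arm.current_ee_pos(),np.round(arm.current_torque(),2))
E
```

```text
[(0.1655, np.float64(0.2)), (0.165, np.float64(-0.4)), (0.1645, np.float64(0.0)), (0.164, np.float64(-0.1)), (0.1635, np.float64(0.2)), (0.163, np.float64(-0.4)), (0.1625, np.float64(0.1)), (0.162, np.float64(1.3)), (0.1615, np.float64(2.5)), (0.161, np.float64(2.7)), (0.1605, np.float64(2.7)), (0.16, np.float64(3.0)), (0.1595, np.float64(2.9)), (0.159, np.float64(3.1)), (0.1585, np.float64(3.5)), (0.158, np.float64(3.1)), (0.1575, np.float64(3.5)), (0.157, np.float64(3.6)), (0.1565, np.float64(3.8)), (0.156, np.float64(7.7)), (0.1555, np.float64(15.2))] 
hold [np.float64(15.7), np.float64(15.5), np.float64(15.2), np.float64(15.6), np.float64(15.3), np.float64(15.7), np.float64(15.3), np.float64(15.5), np.float64(15.4), np.float64(15.2), np.float64(15.3), np.float64(15.3), np.float64(15.4), np.float64(15.3), np.float64(15.5), np.float64(15.4), np.float64(15.7), np.float64(15.8), np.float64(15.3), np.float64(15.2), np.float64(15.7), np.float64(15.0), np.float64(15.4), np.float64(15.6), np.float64(15.5), np.float64(15.6), np.float64(15.0), np.float64(15.8), np.float64(15.7), np.float64(15.3), np.float64(15.4), np.float64(15.5), np.float64(15.4), np.float64(15.2), np.float64(16.1), np.float64(15.5), np.float64(15.4), np.float64(15.7), np.float64(15.6), np.float64(15.8), np.float64(15.3)] 21.0417 22.75 [0.48086942 0.30002736 0.15609811] [-0.34  0.43  0.  ]
```

The pad was held at about 15.4 N for 1.7 s. Next I'll stand the bottle in the bay and pick up the brush.

```bash
python3 - <<'E'
from h import *
P=(.4807,.300);Y=(.4872,-.2742)
arm.move_l((*P,.17),feed=.05);arm.move_l((*P,.25),feed=.2)
arm.move_l((*Y,.25),feed=.3);arm.move_l((*Y,.08),feed=.15)
z=.058;arm.move_l((*Y,z),feed=.05);arm.sleep(.2)
while z>.0525:
    f=arm.current_force()[2]
    if f>-1.5:break
    z-=.0005;arm.move_l((*Y,z),feed=.01);arm.sleep(.05)
print("z",z,f);arm.grip(.085);arm.sleep(.2)
arm.move_l((*Y,.16),feed=.15)
# brush
g=np.array([.503,-.0436]);R=down(90-2.05)
arm.move_to((*g,.12),R);arm.grip(.05)
arm.move_l((*g,.02),feed=.12);arm.move_l((*g,.006),feed=.05)
arm.grip(.008);print("w",arm.current_width(),arm.current_grasp_force())
arm.move_l((*g,.03),feed=.05);arm.move_l((*g,.10),feed=.15);arm.sleep(.2)
print(arm.current_t(),arm.current_width(),arm.current_force())
import cv2
a=arm.snapshot("scene")[130:330,170:370,::-1];b=arm.snapshot("top")[140:340,250:450,::-1]
cv2.imwrite("pics/chk.png",cv2.resize(np.hstack([a,b]),(800,400),interpolation=2))
E
```

```text
z 0.055 -0.4220921183257559
w 0.015534009275163949 30.000256597995758
36.5 0.01578089682250865 [-5.44919744e-01 -1.35327691e-04 -6.93135533e-01]
```

View pics/chk.png

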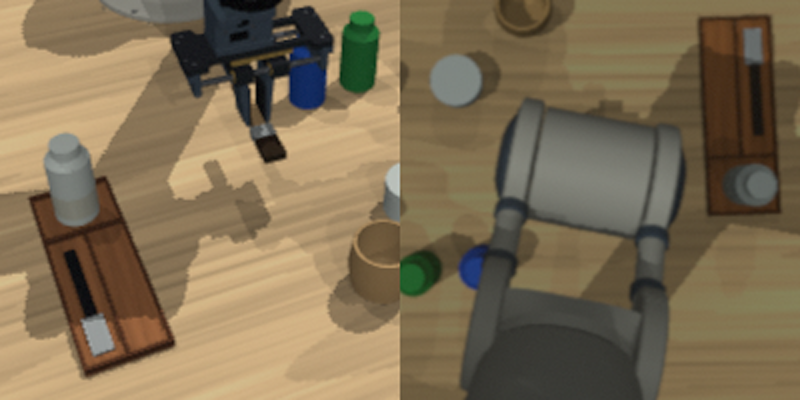

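The bottle stands upright in the bay, with its base at about (747,184) and the bay centre at (742,184) in the check picture. The brush is held level. Next I'll lay it down.

```bash
python3 - <<'E'
from h import *
s=np.array([.6183,-.2479]);R=down(91)
arm.move_l((*s,.10),R,feed=.15);arm.move_l((*s,.03),feed=.1);arm.move_l((*s,.0135),feed=.03);arm.sleep(.2)
print(arm.current_force(),arm.current_ee_pos())
arm.grip(.028);arm.sleep(.2);arm.move_l((*s,.04),feed=.05);arm.move_l((*s,.20),feed=.2)
arm.move_to((.45,.1,.35),down(90));arm.sleep(.2);print(arm.current_t())
import cv2
a=arm.snapshot("scene")[130:330,170:370,::-1];b=arm.snapshot("top")[140:260,380:460,::-1]
cv2.imwrite("pics/fin.png",np.hstack([cv2.resize(a,(400,400),interpolation=2),cv2.resize(b,(320,480),interpolation=2)[:400]]))
E
```

```text
[ 0.5758818  -1.04443973 -0.60004958] [ 0.61843647 -0.24796241  0.01369023]
44.0417
```

View pics/fin.png

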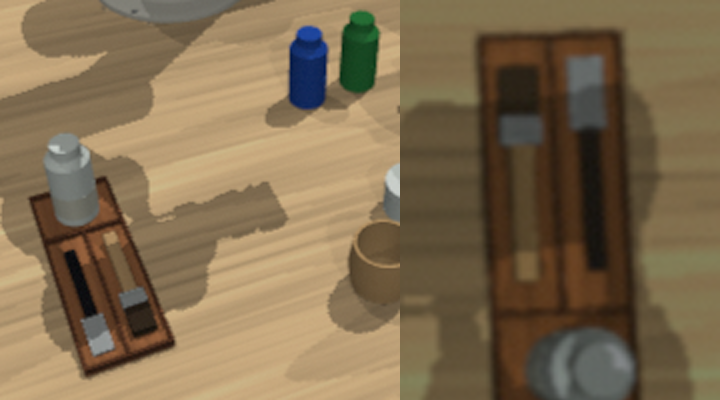

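The brush lies flat and centred in the empty compartment with its bristles away from the bay (rows 65–281 in a slot spanning 38–308). The bottle is upright in the bay, and the gripper is clear of everything.

```bash
python3 -c "
from rig import arm
print(arm.sign_off(),arm.current_t())"
```

```text
the job is handed in; nothing more can be done
the job is handed in; nothing more can be done
```

The job is handed in, with no verdict shown: I pressed the pad to its stop with the bottle at about 15.4 N for 1.7 s, stood the bottle in the bay, laid the brush in the empty compartment with its bristles away from the bay, and let go of everything at about 44 s.

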